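Two guest boards for the domino evening

TASK

Make up a board for each of the two guests. On the long board with three cork pads, set the ashtray on the round pad, the steel lighter holder on the small pad in the middle and one of the two loose dominoes on the oblong pad at the end; on the short board with two pads, set the glass on its round pad and the other loose domino on its oblong pad. Stand everything upright in the middle of its pad (dominoes flat, face up and in line with the pad), set the glass and the ashtray down gently, and leave the potted succulent and the candle where they are.

Things in the scene. Friction and masses are not known exactly. Their poses are not given: they have to be found in the camera images.
- ashtray: small round terracotta ashtray, an open dish: 62 mm across the rim, 56 mm across the foot, 26 mm high, wall 6 mm, about 140 g. Origin: centre of the underside; z up.
- lighter_holder: stainless steel lighter holder standing upright: a flat-sided sleeve 22 mm along its x, 34 mm along its y and 56 mm high, with the head of the lighter sticking out on top to 67 mm; about 110 g. Origin: centre of the underside; z up.
- glass: empty cobalt blue tumbler standing upright: 60 mm across the rim, 56 mm across the foot, 80 mm high, wall 3 mm, about 180 g. Origin: centre of the underside; z up.
- domino_1: black domino lying flat, face (white line and pips) up: 25 mm along its x, 50 mm along its y, 10 mm thick, about 25 g. It lies on the open table (four more in the clear box beyond the boards stay there). The two loose ones look alike and are interchangeable. Origin: centre of the underside; z up.
- domino_2: black domino lying flat, face (white line and pips) up: 25 mm along its x, 50 mm along its y, 10 mm thick, about 25 g. It lies on the open table (four more in the clear box beyond the boards stay there). The two loose ones look alike and are interchangeable. Origin: centre of the underside; z up.
- long_board: dark wooden board, fixed, 110 (x) x 250 (y) mm, 12 thick, rimless, with three cork pads flush in its top, all at x = 0: round pad for the ashtray, 74 across, centre y = +75 mm; small pad for the lighter holder, 34 (x) x 46 (y), at y = -5 mm; oblong pad for a domino, 35 (x) x 60 (y), at y = -85 mm. Origin: centre of its underside, z up, y along its length.
- short_board: dark wooden board, fixed, 110 (x) x 200 (y) mm, 12 thick, rimless, with two cork pads flush in its top, both at x = 0: round pad for the glass, 74 across, centre y = +50 mm; oblong pad for a domino, 35 (x) x 60 (y), at y = -55 mm. Origin: centre of its underside, z up, y along its length.
- succulent: bystander: white ceramic pot 72 mm across with a green succulent, about 95 mm high in all, loose, to be left alone. Origin: centre of the underside.
- candle: bystander: candle in a clear glass 72 mm across and 50 mm high, loose, to be left alone. Origin: centre of the underside.
Things that resemble listed ones, but are neither listed nor needed, are in the scene too. Of the things that look like the lighter_holder, the largest one is meant.

How it is judged:
At the end, for the whole second after the job is handed in: Each thing rests released and still on the board top, tilt under 0.1 rad, centre within 12 mm along and across the board of its own pad's centre: ashtray, lighter holder, a domino on the long board; glass, the other domino on the short. Dominoes face up, within 15 degrees of the pad's length (x of ashtray in the frame of long_board between -0.012 and 0.012 m and y of ashtray in the frame of long_board between 0.063 and 0.087 m and z of ashtray in the frame of long_board between 0.008 and 0.016 m and x of lighter_holder in the frame of long_board between -0.012 and 0.012 m and y of lighter_holder in the frame of long_board between -0.017 and 0.007 m and z of lighter_holder in the frame of long_board between 0.008 and 0.016 m and x of glass in the frame of short_board between -0.012 and 0.012 m and y of glass in the frame of short_board between 0.038 and 0.062 m and z of glass in the frame of short_board between 0.008 and 0.016 m and (((x of domino_1 in the frame of long_board between -0.012 and 0.012 m and y of domino_1 in the frame of long_board between -0.097 and -0.073 m and z of domino_1 in the frame of long_board between 0.008 and 0.016 m and angle between the y axis of domino_1 and the y axis of long_board, either way round below 0.26 rad) and (x of domino_2 in the frame of short_board between -0.012 and 0.012 m and y of domino_2 in the frame of short_board between -0.067 and -0.043 m and z of domino_2 in the frame of short_board between 0.008 and 0.016 m and angle between the y axis of domino_2 and the y axis of short_board, either way round below 0.26 rad)) or ((x of domino_2 in the frame of long_board between -0.012 and 0.012 m and y of domino_2 in the frame of long_board between -0.097 and -0.073 m and z of domino_2 in the frame of long_board between 0.008 and 0.016 m and angle between the y axis of domino_2 and the y axis of long_board, either way round below 0.26 rad) and (x of domino_1 in the frame of short_board between -0.012 and 0.012 m and y of domino_1 in the frame of short_board between -0.067 and -0.043 m and z of domino_1 in the frame of short_board between 0.008 and 0.016 m and angle between the y axis of domino_1 and the y axis of short_board, either way round below 0.26 rad))) and angle between each of ashtray, lighter_holder, glass, domino_1, domino_2's own z axis and vertical below 0.1 rad and linear speed of each of ashtray, lighter_holder, glass, domino_1, domino_2 below 0.02 m/s and angular speed of each of ashtray, lighter_holder, glass, domino_1, domino_2 below 0.2 rad/s); the robot touches nothing.
It fails at once if the succulent or the candle is pushed more than 20 mm (distance of any of succulent, candle from where it was at the start of the episode above 0.02 m).
It fails at once if the glass or the ashtray is banged down on a board (over 45 N) (contact force between any of glass, ashtray and long_board above 45 N or contact force between any of glass, ashtray and short_board above 45 N).
It fails at once if the glass or the ashtray is dropped (let go so that it falls more than about 13 mm) ((linear speed of glass above 0.5 m/s and contact force between the fingers and glass below 0.05 N) or (linear speed of ashtray above 0.5 m/s and contact force between the fingers and ashtray below 0.05 N)).
It also fails if it takes over 128 s, if anything falls off the work surface, if the arm or the gripper's body presses on something with over 40 N, if the wrist force passes 120 N, or if a joint passes its speed limit or range.

ROBOT

A 6-joint arm with a two-finger parallel gripper is mounted at the origin on the work surface. World frame = base frame: x ahead of the robot, y to its left, z up, the work surface at z = 0. Lengths are in m, angles in rad, forces in N, time in s.
With the tool pointing down it reaches from about 0.35 to 0.775 m from the base axis. Payload 5.5 kg.
Tool frame: the origin (TCP) lies at the very end of the fingers, on their centre line; the grasp point (between the pads) lies 19 mm behind it; z points along the fingers, y is the direction in which the jaws open and shut (so a half turn about z gives the same grasp; the last joint's range is limited). The gripper opens to 85 mm and grips with 20 to 120 N. Pads are 22 mm wide; open, the fingers measure 114 mm over their backs; the gripper's body (76 mm by 85 mm) begins 54 mm behind the grasp point. The pads swing forward as they close: fully open they stand 13 mm farther back than shut.
Start: joints at [-1.275, 0.313, 0.046, 1.304, 0, 1.431], TCP at [0.243, -0.521, 0.231] pointing down, gripper open.
Joint ranges: [-2.76, 2.76], [-0.86, 1.69], [-1.03, 1.26], [-2.2, 2.34], [-1.47, 1.5], [-3.14, 3.14]. Speed limits (rad/s): [2.57, 2.57, 3.14, 3.14, 3.14, 3.14].

INTERFACE

Orientations are given as a unit quaternion [w, x, y, z].
In Python, from workcell import get_state, imaging, env, spotter gives the robot as it stands.
- The arm moves only by the tool play_rows, never from a script. Its argument "moves" is a list of rows, each an object with "claw": the finger opening in cm, from 0 to 8.54; "delta_pos": the shift along the tool's x, y, z in cm, a list of three; "twist": the turn about the tool's z in degrees. A call has 1 to 12 rows; each row is the pose to reach, as a shift and turn from the pose commanded when the call began, along the tool's axes at that moment; what a row does not reach only later rows make up. A row lasts 1/8 s, in which the tool goes at most 62.5 mm and 10.7 degrees, less where a joint would pass 70% of its speed; a pose out of reach is approached as far as the arm can. A call with a gripper value outside its range is refused whole. The fingers move at their own pace and stop on an object; "force" is the grip in N (left out, the last holds). Time passes only in rows, so rows that repeat a pose let the fingers close. It gives the time, the measured TCP pose, the force and the opening at its end, in the units of the state.
- get_state(): the state, without advancing time (a new reading comes with each control period).
- imaging.read_camera(name): name is "side" or "top"; returns the picture (480x640x3 uint8, red, green, blue); there is no depth.
- imaging.camera_info(name): a dict with "fx", "fy", "cx", "cy" (pixels), "world_to_cam" (4x4, takes a point from world to camera coordinates). Camera axes: x right, y down, z forward; pixel columns grow to the right and rows downward; lengths in m; the calibration is good to about 2 mm. A picture is of the moment at which its call begins. camera_info takes no time and is no camera call.
- env.hand_in(): hands the job in, once; it reports no verdict.
Trained networks look in the newest picture that a camera, given by its name, has taken for a name from the list of things; names that differ only in an ending like _2 or _b are one class to them, and where a whole thing is asked for, a point or a joint stands for the part that bears it (a point fixed in the world has none). Each returns a list of dicts, best first, with "conf" (0 to 1); they miss things now and then, are a little off and sometimes report something else, mostly with a low value. They report only what shows in the picture. A call takes as long as a camera call. They do not tell look-alikes from the thing itself.
- spotter.spot_in(camera, query): "extent" ([left, top, right, bottom] in pixels, round what is visible of it).
The state is a dict: "clock": time; "joint_pos": joint angles; "qvel": joint speeds; "tau": joint torques, N m; "tcp_pos": TCP position; "orientation": TCP orientation; "wrist_force": force on the tool from outside, world axes, zero at the start; "ft_torque": the same for the moment, N m; "finger_gap": finger opening in m.
Only numpy, scipy, OpenCV 4.12 (cv2) and the standard library are available. Lean on these libraries where they do the work, as an engineer would, in place of code of your own. Each camera call takes 0.05 s, during which the arm holds its last target. There are 200 camera calls.

## Working session

There is one attempt and no reset: what is moved stays moved. The work goes in short steps, Python scripts to look and compute and a tool call to move; the robot and the scene stay as the last step left them, time stands still between calls to the robot, and variables do not carry over. Pictures are saved under pics/ and viewed, about 12 in all and at most 16, crops included, and the job is handed in when it is done.

Besides the shell and the picture viewer there is one more tool, called after "Call:" as a command line: name --argument value ..., lists and objects as JSON in quotes. play_rows: Moves the arm, as the interface text tells. Its arguments: {"type":"object","properties":{"moves":{"type":"array"},"force":{"type":"number"}},"required":["moves"]}

```bash
ls; mkdir -p pics
python3 - <<'E'
from workcell import get_state, imaging, env, spotter
import cv2
print(get_state())
for n in ("top","side"):
    im=imaging.read_camera(n); cv2.imwrite(f"pics/{n}0.png",im[:,:,::-1]); print(n,imaging.camera_info(n))
    for q in ("ashtray","lighter_holder","glass","domino_1","long_board","short_board","succulent","candle"):
        print(q,[( [round(v) for v in d["extent"]],round(d["conf"],2)) for d in spotter.spot_in(n,q)][:7])
E
```

```text
pics
{'clock': 0.0, 'joint_pos': array([-1.27457093e+00,  3.14012221e-01,  4.49859964e-02,  1.30359133e+00,
       -8.36056920e-06,  1.43120724e+00]), 'qvel': array([ 0.00191927, -0.0004575 , -0.00173163, -0.00122972,  0.00092264,
        0.00038203]), 'tau': array([-5.04841762e-05, -4.80629826e+01,  2.98532546e+01,  1.94659468e-02,
       -2.43795539e-04,  1.43683542e-05]), 'tcp_pos': array([ 0.24258165, -0.52076827,  0.23040501]), 'orientation': array([-9.07496418e-04,  9.76351609e-01,  2.16186739e-01, -7.54122537e-05]), 'wrist_force': array([-0.11799947,  0.40500845, -0.26124277]), 'ft_torque': array([ 0.01861774,  0.00913586, -0.01277848]), 'finger_gap': 0.08534562332068575}
top {'fx': 433.7333532044321, 'fy': 433.7333532044321, 'cx': 322.16607523945686, 'cy': 236.4216304647952, 'world_to_cam': array([[-0.02603169, -0.99965824,  0.00239892, -0.00241906],
       [-0.991246  ,  0.02550176, -0.12954161,  0.46479993],
       [ 0.12943616, -0.00575011, -0.99157109,  0.91647562],
       [ 0.        ,  0.        ,  0.        ,  1.        ]])}
ashtray [([440, 274, 468, 303], 0.93)]
light
[... 603 characters left out ...]
 -0.43438298,  0.01271529,  0.41356645],
       [-0.27891203,  0.55535596, -0.78344613,  0.17096127],
       [ 0.33325416, -0.70914821, -0.6213296 ,  1.14385463],
       [ 0.        ,  0.        ,  0.        ,  1.        ]])}
ashtray [([414, 184, 433, 203], 0.83)]
lighter_holder [([291, 337, 313, 373], 0.8), ([186, 243, 275, 312], 0.71), ([273, 375, 291, 400], 0.66), ([333, 368, 347, 387], 0.58)]
glass [([368, 187, 396, 227], 0.74)]
domino_1 [([293, 297, 310, 319], 0.6), ([332, 258, 351, 275], 0.52)]
long_board []
short_board [([185, 241, 274, 314], 0.63)]
succulent [([374, 119, 403, 158], 0.9), ([256, 167, 358, 236], 0.61), ([369, 186, 396, 227], 0.22)]
candle [([153, 367, 202, 426], 0.87)]
```

Run:
```python
import cv2
a=cv2.imread("pics/top0.png"); b=cv2.imread("pics/side0.png")
cv2.imwrite("pics/top0c.png",cv2.resize(a[120:345,70:570],(800,360),interpolation=cv2.INTER_CUBIC))
cv2.imwrite("pics/side0c.png",cv2.resize(b[100:440,120:520],(706,600),interpolation=cv2.INTER_CUBIC))
```

```text
(no output)
```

View pics/top0c.png

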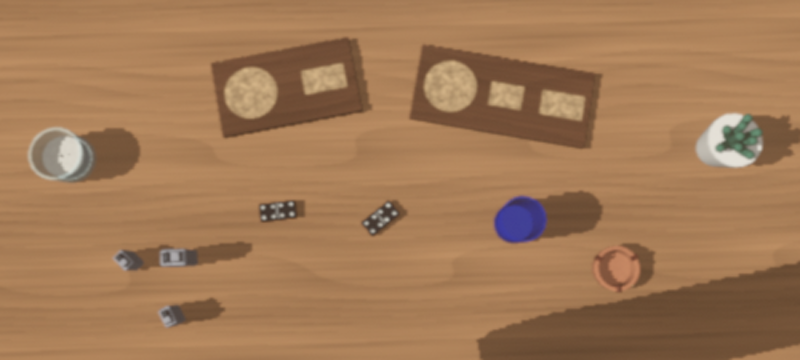

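View pics/side0c.png

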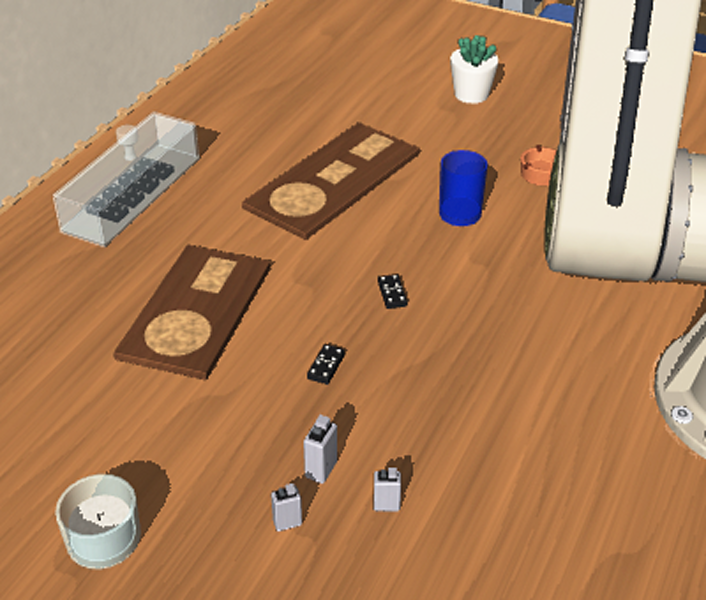

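The top picture shows the boards at crop (290,90) and (505,95), dominoes at (278,211) and (381,218), glass at (520,220) and ashtray at (617,268). The three lighters are at (123,260), (175,257) and (170,315). The side picture shows that the middle one, at side crop (320,450), is the largest. Next I fit silhouettes.

```bash
cat > h.py <<'E'
import numpy as np, cv2
from scipy.optimize import minimize
from workcell import get_state, imaging, env, spotter
def proj(cam,P):
    i=imaging.camera_info(cam); p=np.atleast_2d(P)@i["world_to_cam"][:3,:3].T+i["world_to_cam"][:3,3]
    return np.c_[i["fx"]*p[:,0]/p[:,2]+i["cx"], i["fy"]*p[:,1]/p[:,2]+i["cy"]]
def back(cam,uv,z):
    i=imaging.camera_info(cam); R=i["world_to_cam"][:3,:3]; t=i["world_to_cam"][:3,3]; c=-R.T@t
    uv=np.atleast_2d(uv); d=np.c_[(uv[:,0]-i["cx"])/i["fx"],(uv[:,1]-i["cy"])/i["fy"],np.ones(len(uv))]@R
    return (c+d*((z-c[2])/d[:,2])[:,None])[:,:2]
def cyl(r0,r1,h):
    a=np.linspace(0,2*np.pi,40); return np.r_[np.c_[r0*np.cos(a),r0*np.sin(a),0*a],np.c_[r1*np.cos(a),r1*np.sin(a),0*a+h]]
def box(x,y,h): return np.array([[sx*x/2,sy*y/2,z] for sx in(-1,1) for sy in(-1,1) for z in(0,h)])
def place(M,x,y,w,z0=0):
    c,s=np.cos(w),np.sin(w); return np.c_[x+c*M[:,0]-s*M[:,1],y+s*M[:,0]+c*M[:,1],M[:,2]+z0]
def blob(m,near,size=60):
    """component of mask nearest to a pixel"""
    n,l,st,ce=cv2.connectedComponentsWithStats(m.astype(np.uint8))
    ok=[k for k in range(1,n) if st[k,4]>=25]
    k=min(ok,key=lambda k:np.hypot(*(ce[k]-near))); return l==k,ce[k],st[k]
def fit(M,masks,x0,z0=0):
    """masks: {cam: (bool mask)}; maximise IoU, x0=(x,y,w)"""
    def cost(p):
        s=0
        for cam,m in masks.items():
            h=cv2.convexHull(proj(cam,place(M,*p,z0)).astype(np.float32))
            r=np.zeros((480*4,640*4),np.uint8) if 0 else np.zeros((480,640),np.uint8)
            cv2.fillConvexPoly(r,np.round(h*16).astype(np.int32),255,cv2.LINE_AA,4); r=r/255.
            s+=1-np.minimum(r,m).sum()/np.maximum(r,m).sum()
        return s/len(masks)
    sim=np.array([x0]*4,float); sim[1,0]+=.01; sim[2,1]+=.01; sim[3,2]+=.3
    o=minimize(cost,x0,method="Nelder-Mead",options=dict(initial_simplex=sim,xatol=2e-4,fatol=1e-5,maxiter=200))
    return o.x,o.fun
def hsv(im): return cv2.cvtColor(im,cv2.COLOR_RGB2HSV).astype(int)
E
python3 - <<'E'
from h import *
T=cv2.imread("pics/top0.png")[:,:,::-1].copy(); S=cv2.imread("pics/side0.png")[:,:,::-1].copy()
ht,hs=hsv(T),hsv(S)
for n,px in dict(lightT=(181,281),lightT2=(176,281),wood=(250,300),lightS=(302,355),lightS2=(302,342),ashT=(455,288),cork=(225,178),board=(260,165),dom=(243,252)).items():
    h=hs if n.endswith("S") or n.endswith("S2") else ht; print(n,h[px[1],px[0]])
print("glass")
gm={}
for c,h,nr in(("top",ht,(395,257)),("side",hs,(382,207))):
    m,ce,st=blob((h[:,:,0]>105)&(h[:,:,0]<130)&(h[:,:,1]>140),nr); print(c,ce,st); gm[c]=m
x0=back("top",(395,257),.06)[0]; print(fit(cyl(.028,.03,.08),gm,[*x0,0]))
for c in gm: print(c,fit(cyl(.028,.03,.08),{c:gm[c]},[*x0,0]))
print("dominoes")
for nr in((243,252),(308,256)):
    m,ce,st=blob((ht[:,:,2]<60)&(ht[:,:,1]<110),nr); print(ce,st)
    m=cv2.morphologyEx(m.astype(np.uint8),cv2.MORPH_CLOSE,np.ones((5,5)))
    x0=back("top",ce,.01)[0]
    for w in(0,.8,1.6,2.4): print(fit(box(.025,.05,.01),{"top":m},[*x0,w]))
E
```

```text
lightT [  0   5 149]
lightT2 [174  10 131]
wood [ 14 124 169]
lightS [137  12 195]
lightS2 [137  14 167]
ashT [ 11 128 192]
cork [ 17  93 202]
board [ 17  98 182]
dom [ 16  27 125]
glass
top [394.29239766 258.23391813] [380 247  31  24 513]
side [381.3733469  205.89216684] [369 185  27  43 983]
(array([ 0.41597027, -0.16791845,  0.12740871]), np.float64(0.25288512132567187))
top (array([ 0.40978753, -0.16443913,  0.28927852]), np.float64(0.38351806820109713))
side (array([ 0.41573384, -0.16842339,  0.29948589]), np.float64(0.11776281974554137))
dominoes
[260.67857143 427.78571429] [256 423  10  10  28]
(array([0.06273157, 0.12913797, 0.17832348]), np.float64(0.9269004351164576))
(array([0.06549406, 0.12580955, 1.13817771]), np.float64(0.9229962482024889))
(array([0.08071194, 0.12483419, 1.38693652]), np.float64(0.9240700172278112))
(array([0.07441995, 0.12527439, 2.44271798]), np.float64(0.9257896542047332))
[260.67857143 427.78571429] [256 423  10  10  28]
(array([0.06273157, 0.12913797, 0.17832348]), np.float64(0.9269004351164576))
(array([0.06549406, 0.12580955, 1.13817771]), np.float64(0.9229962482024889))
(array([0.08071194, 0.12483419, 1.38693652]), np.float64(0.9240700172278112))
(array([0.07441995, 0.12527439, 2.44271798]), np.float64(0.9257896542047332))
```

```bash
cat > see.py <<'E'
from h import *
def roi(m,b,pad=4):
    r=np.zeros_like(m); r[b[1]-pad:b[3]+pad,b[0]-pad:b[2]+pad]=1; m=(m&r).astype(np.uint8)
    m=cv2.morphologyEx(m,cv2.MORPH_CLOSE,np.ones((3,3))); n,l,st,_=cv2.connectedComponentsWithStats(m)
    k=1+st[1:,4].argmax(); m=(l==k).astype(np.uint8)
    cs,_=cv2.findContours(m,cv2.RETR_EXTERNAL,cv2.CHAIN_APPROX_NONE); cv2.drawContours(m,cs,-1,1,-1); return m
E
python3 - <<'E'
from see import *
T=cv2.imread("pics/top0.png")[:,:,::-1].copy(); S=cv2.imread("pics/side0.png")[:,:,::-1].copy()
ht,hs=hsv(T),hsv(S)
def go(name,M,ms,ws=(0,)):
    best=[]
    b=ms["top"]; ys,xs=np.nonzero(b); x0=back("top",(xs.mean(),ys.mean()),M[:,2].max()/2)[0]
    for sel in (ms,{"top":ms["top"]},{"side":ms["side"]}):
        r=min((fit(M,sel,[*x0,w]) for w in ws),key=lambda r:r[1]); print(name,list(sel),np.round(r[0],4),round(r[1],3))
blue=lambda h:(h[:,:,0]>100)&(h[:,:,0]<140)&(h[:,:,1]>80)
gray=lambda h:(h[:,:,1]<65)
terra=lambda h:(h[:,:,0]<11)&(h[:,:,1]>90)
go("glass",cyl(.028,.03,.08),dict(top=roi(blue(ht),(379,242,411,272)),side=roi(blue(hs),(368,187,396,227))))
W=(0,.8,1.6,2.4)
go("dom_a",box(.025,.05,.01),dict(top=roi(gray(ht),(230,244,256,259)),side=roi(gray(hs),(293,297,310,319))),W)
go("dom_b",box(.025,.05,.01),dict(top=roi(gray(ht),(294,248,321,266)),side=roi(gray(hs),(332,258,351,275))),W)
go("ash",cyl(.028,.031,.026),dict(top=roi(terra(ht),(440,274,468,303)),side=roi(terra(hs),(414,184,433,203))))
# holder: sleeve only approx + head
L=np.r_[box(.022,.034,.056),box(.012,.02,.067)]
go("light",L,dict(top=roi(gray(ht),(168,272,198,290),2),side=roi(gray(hs),(291,337,313,373),2)),W)
for nm,b in dict(short=(203,146,296,208),long=(326,148,444,212)).items():
    m=((ht[:,:,2]>145)).astype(np.uint8)
    n,l,st,ce=cv2.connectedComponentsWithStats(m)
    for k in range(1,n):
        if 60<st[k,4]<2000 and b[0]<ce[k][0]<b[2] and b[1]<ce[k][1]<b[3]: print(nm,ce[k],st[k,4],back("top",ce[k],.012))
print(ht[165:200:5,250],ht[285:305:5,440:470:6].reshape(-1,3).tolist())
E
```

```text
glass ['top', 'side'] [ 0.414  -0.1664  0.1535] 0.123
glass ['top'] [ 0.4124 -0.1663  0.01  ] 0.141
glass ['side'] [ 0.4157 -0.1684 -0.0244] 0.101
dom_a ['top', 'side'] [0.4402 0.1615 3.3428] 0.315
dom_a ['top'] [0.4387 0.16   3.2089] 0.361
dom_a ['side'] [0.4411 0.16   0.234 ] 0.259Traceback (most recent call last):
  File "<stdin>", line 15, in <module>
  File "<stdin>", line 8, in go
  File "<stdin>", line 8, in <genexpr>
  File "h.py", line 32, in fit
    o=minimize(cost,x0,method="Nelder-Mead",options=dict(initial_simplex=sim,xatol=2e-4,fatol=1e-5,maxiter=200))
    res = _minimize_neldermead(fun, x0, args, callback, bounds=bounds,
                               **options)
    fsim[k] = func(sim[k])
              ~~~~^^^^^^^^
    fx = function(np.copy(x), *(wrapper_args + args))
  File "h.py", line 26, in cost
    h=cv2.convexHull(proj(cam,place(M,*p,z0)).astype(np.float32))
                     ~~~~^^^^^^^^^^^^^^^^^^^^
  File "h.py", line 5, in proj
    i=imaging.camera_info(cam); p=np.atleast_2d(P)@i["world_to_cam"][:3,:3].T+i["world_to_cam"][:3,3]
ValueError: time passes only in moves, steps and waits
```

```bash
python3 - <<'E'
from workcell import imaging
import pickle
pickle.dump({c:imaging.camera_info(c) for c in("top","side")},open("cal.pkl","wb"))
E
sed -i 's/^import numpy as np, cv2/import numpy as np, cv2, pickle\nCAL=pickle.load(open("cal.pkl","rb"))/; s/imaging.camera_info(cam)/CAL[cam]/' h.py
cat > run1.py <<'E'
from see import *
T=cv2.imread("pics/top0.png")[:,:,::-1].copy(); S=cv2.imread("pics/side0.png")[:,:,::-1].copy()
ht,hs=hsv(T),hsv(S)
def go(name,M,ms,ws=(0,)):
    b=ms["top"]; ys,xs=np.nonzero(b); x0=back("top",(xs.mean(),ys.mean()),M[:,2].max()/2)[0]
    for sel in (ms,{"top":ms["top"]},{"side":ms["side"]}):
        r=min((fit(M,sel,[*x0,w]) for w in ws),key=lambda r:r[1]); print(name,list(sel),np.round(r[0],4),round(r[1],3),[int(m.sum()) for m in sel.values()])
gray=lambda h:(h[:,:,1]<65)
dom=lambda h:(h[:,:,1]<75)|(h[:,:,2]<75)
terra=lambda h:(h[:,:,0]<=11)&(h[:,:,1]>125)
W=(0,.8,1.6,2.4)
go("dom_a",box(.025,.05,.01),dict(top=roi(dom(ht),(230,244,256,259),1),side=roi(dom(hs),(293,297,310,319),1)),W)
go("dom_b",box(.025,.05,.01),dict(top=roi(dom(ht),(294,248,321,266),1),side=roi(dom(hs),(332,258,351,275),1)),W)
go("ash",cyl(.028,.031,.026),dict(top=roi(terra(ht),(440,274,468,303)),side=roi(terra(hs),(414,184,433,203))))
L=np.r_[box(.022,.034,.056),box(.012,.02,.067)]
go("light",L,dict(top=roi(gray(ht),(168,272,194,290),1),side=roi(gray(hs),(291,337,313,373),2)),W)
for nm,b in dict(short=(203,146,296,208),long=(326,148,444,212)).items():
    m=(ht[:,:,2]>140).astype(np.uint8)
    n,l,st,ce=cv2.connectedComponentsWithStats(m)
    for k in range(1,n):
        if 60<st[k,4]<2000 and b[0]<ce[k][0]<b[2] and b[1]<ce[k][1]<b[3]: print(nm,ce[k],st[k,4],back("top",ce[k],.012))
E
python3 run1.py
```

```text
dom_a ['top', 'side'] [0.4403 0.1617 0.196 ] 0.315 [206, 261]
dom_a ['top'] [0.4387 0.1624 3.2088] 0.348 [206]
dom_a ['side'] [0.4417 0.1631 3.4249] 0.265 [261]
dom_b ['top', 'side'] [0.4257 0.0186 3.7722] 0.271 [207, 227]
dom_b ['top'] [0.4247 0.0204 3.9066] 0.311 [207]
dom_b ['side'] [0.4261 0.0186 0.6122] 0.217 [227]
ash ['top', 'side'] [ 0.3483 -0.3007  0.1137] 0.242 [634, 360]
ash ['top'] [ 0.3469 -0.3018  0.135 ] 0.147 [634]
ash ['side'] [ 0.3541 -0.3017  0.1224] 0.328 [360]
light ['top', 'side'] [0.3778 0.29   0.2107] 0.232 [228, 570]
light ['top'] [0.3755 0.2904 3.0625] 0.253 [228]
light ['side'] [0.378  0.2891 3.3789] 0.14 [570]
short [272.0389016  168.69336384] 437 [[0.62494097 0.0952025 ]]
short [226.31986143 177.53926097] 866 [[0.60694293 0.19887847]]
long [351.01403509 173.40467836] 855 [[ 0.60940077 -0.08372505]]
long [385.96646341 179.23780488] 328 [[ 0.59381897 -0.1624068 ]]
long [421.00666667 185.23777778] 450 [[ 0.57789556 -0.24101581]]
```

```bash
cat > d.py <<'E'
import sys, numpy as np
from scipy.spatial.transform import Rotation as R
from workcell import get_state
s=get_state(); q=s["orientation"]; r=R.from_quat([q[1],q[2],q[3],q[0]]).as_matrix(); p=s["tcp_pos"]
phi=np.arctan2(r[1,0],r[0,0])
print("tcp",np.round(p,4),"phi",round(phi,3),"gap",round(s["finger_gap"],4),"q",np.round(s["joint_pos"],2),"F",np.round(s["wrist_force"],1),"t",s["clock"])
for a in sys.argv[1:]:   # x,y,z,w  (w: angle of jaw axis in world, mod pi)
    x,y,z,w=map(float,a.split(","))
    d=r.T@(np.array([x,y,z])-p)*100
    tw=(phi-(w+np.pi/2)+np.pi/2)%np.pi-np.pi/2
    print(a,"delta",np.round(d,2),"twist",round(np.degrees(tw),1))
E
python3 d.py .347,-.302,.1,-.197 .347,-.302,.003,-.197
```

```text
tcp [ 0.2427 -0.5213  0.2313] phi 0.436 gap 0.0855 q [-1.27  0.31  0.05  1.3   0.    1.43] F [ 0.4 -0.5 -0.1] t 0.9
.347,-.302,.1,-.197 delta [ 18.71 -15.48  13.13] twist -53.7
.347,-.302,.003,-.197 delta [ 18.71 -15.48  22.83] twist -53.7
```

Call:
play_rows --moves '[{"claw": 8.5, "delta_pos": [9, -7.5, 5], "twist": -20}, {"claw": 8.5, "delta_pos": [18.7, -15.5, 10], "twist": -53.7}, {"claw": 8.5, "delta_pos": [18.7, -15.5, 13], "twist": -53.7}, {"claw": 8.5, "delta_pos": [18.7, -15.5, 13], "twist": -53.7}, {"claw": 8.5, "delta_pos": [18.7, -15.5, 13], "twist": -53.7}, {"claw": 8.5, "delta_pos": [18.7, -15.5, 13], "twist": -53.7}, {"claw": 8.5, "delta_pos": [18.7, -15.5, 13], "twist": -53.7}]' --force 30

```text
clock: 1.78
tcp_pos: [0.3473, -0.303, 0.1021]
orientation: [0.001, 0.774, 0.633, -0.0]
wrist_force: [0.4, -0.1, -0.1]
finger_gap: 0.0847
```

```bash
python3 d.py .347,-.302,.003,-.197
python3 - <<'E'
from h import *
im=imaging.read_camera("top"); cv2.imwrite("pics/t1.png",im[:,:,::-1])
ims=imaging.read_camera("side"); cv2.imwrite("pics/s1.png",ims[:,:,::-1])
a=cv2.resize(im[235:345,390:540],(400,293),interpolation=cv2.INTER_CUBIC); b=cv2.resize(ims[130:240,380:530],(400,293),interpolation=cv2.INTER_CUBIC)
cv2.imwrite("pics/v1.png",np.hstack([a,b])[:,:,::-1])
E
```

```text
tcp [ 0.3473 -0.303   0.1021] phi 1.371 gap 0.0847 q [-0.89  0.18 -0.46  0.93 -0.    0.88] F [ 0.4 -0.1 -0.1] t 1.775
.347,-.302,.003,-.197 delta [ 0.11 -0.06  9.91] twist -0.2
```

View pics/v1.png

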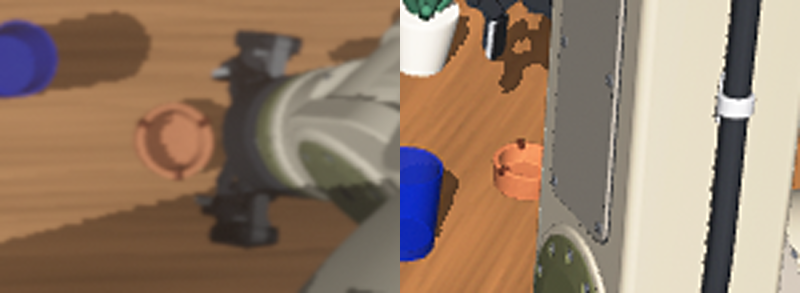

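The view shows the gripper displaced outward by parallax. It is above the table, so this agrees with the TCP, and the ashtray centre is near top px (457,288). Descending.

Call:
play_rows --moves '[{"claw": 8.5, "delta_pos": [0.1, 0, 5], "twist": 0}, {"claw": 8.5, "delta_pos": [0.1, 0, 8], "twist": 0}, {"claw": 8.5, "delta_pos": [0.1, 0, 9.8], "twist": 0}, {"claw": 8.5, "delta_pos": [0.1, 0, 9.8], "twist": 0}, {"claw": 5, "delta_pos": [0.1, 0, 9.8], "twist": 0}, {"claw": 5, "delta_pos": [0.1, 0, 9.8], "twist": 0}, {"claw": 5, "delta_pos": [0.1, 0, 9.8], "twist": 0}, {"claw": 5, "delta_pos": [0.1, 0, 9.8], "twist": 0}, {"claw": 5, "delta_pos": [0.1, 0, 9.8], "twist": 0}]' --force 30

```text
clock: 3.0
tcp_pos: [0.3476, -0.3022, 0.0048]
orientation: [0.002, 0.774, 0.634, -0.0]
wrist_force: [-1.6, -0.8, 6.1]
finger_gap: 0.0589
```

```bash
python3 d.py .6094,-.0837,.15,-.197
```

```text
tcp [ 0.3476 -0.3022  0.0048] phi 1.373 gap 0.0589 q [-0.89  0.3  -0.59  0.68 -0.    0.88] F [-1.6 -0.8  6.1] t 3.0
.6094,-.0837,.15,-.197 delta [ 26.54  21.39 -14.56] twist -0.1
```

Call:
play_rows --moves '[{"claw": 5, "delta_pos": [0, 0, -3], "twist": 0}, {"claw": 5, "delta_pos": [0, 0, -8], "twist": 0}, {"claw": 5, "delta_pos": [0, 0, -14.5], "twist": 0}, {"claw": 5, "delta_pos": [4, 3.5, -14.5], "twist": 0}, {"claw": 5, "delta_pos": [9, 7, -14.5], "twist": 0}, {"claw": 5, "delta_pos": [13, 10.5, -14.5], "twist": 0}, {"claw": 5, "delta_pos": [17.5, 14, -14.5], "twist": 0}, {"claw": 5, "delta_pos": [22, 17.5, -14.5], "twist": 0}, {"claw": 5, "delta_pos": [26.5, 21.4, -14.5], "twist": 0}, {"claw": 5, "delta_pos": [26.5, 21.4, -14.5], "twist": 0}, {"claw": 5, "delta_pos": [26.5, 21.4, -14.5], "twist": 0}]' --force 30

```text
clock: 4.38
tcp_pos: [0.6084, -0.0828, 0.1481]
orientation: [-0.0, 0.773, 0.634, -0.0]
wrist_force: [-0.2, -1.0, -1.6]
finger_gap: 0.0591
```

```bash
python3 d.py .6094,-.0837,.018,-.197;  python3 - <<'E'
from h import *
im=imaging.read_camera("top"); cv2.imwrite("pics/t2.png",im[:,:,::-1])
ims=imaging.read_camera("side"); cv2.imwrite("pics/s2.png",ims[:,:,::-1])
a=cv2.resize(im[100:250,270:470],(400,300),interpolation=cv2.INTER_CUBIC); b=cv2.resize(ims[80:280,220:480],(400,308),interpolation=cv2.INTER_CUBIC)[:300]
cv2.imwrite("pics/v2.png",np.hstack([a,b])[:,:,::-1])
E
```

```text
tcp [ 0.6084 -0.0828  0.1481] phi 1.374 gap 0.0591 q [-0.27  0.42  0.    1.15 -0.    1.5 ] F [-0.2 -1.  -1.6] t 4.375
.6094,-.0837,.018,-.197 delta [-0.07  0.13 13.01] twist 0.0
```

View pics/v2.png

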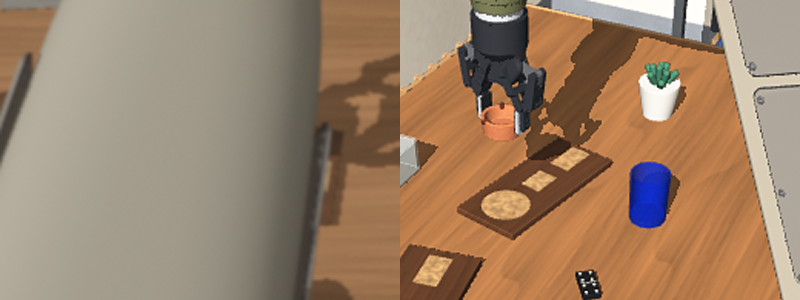

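The ashtray is held level in the side view (crop (505,120)), with the boards clear. Lowering gently; the last 1 mm goes slowly.

Call:
play_rows --moves '[{"claw": 5, "delta_pos": [0, 0.1, 4], "twist": 0}, {"claw": 5, "delta_pos": [-0.1, 0.1, 8], "twist": 0}, {"claw": 5, "delta_pos": [-0.1, 0.1, 11], "twist": 0}, {"claw": 5, "delta_pos": [-0.1, 0.1, 12.2], "twist": 0}, {"claw": 5, "delta_pos": [-0.1, 0.1, 12.6], "twist": 0}, {"claw": 5, "delta_pos": [-0.1, 0.1, 12.8], "twist": 0}, {"claw": 5, "delta_pos": [-0.1, 0.1, 12.9], "twist": 0}, {"claw": 5, "delta_pos": [-0.1, 0.1, 13], "twist": 0}, {"claw": 5, "delta_pos": [-0.1, 0.1, 13], "twist": 0}]' --force 30

```text
clock: 5.6
tcp_pos: [0.6099, -0.0842, 0.0186]
orientation: [0.0, 0.773, 0.634, 0.0]
wrist_force: [0.2, 0.7, -1.4]
finger_gap: 0.0586
```

```bash
python3 d.py .6094,-.0837,.0175,-.197
```

```text
tcp [ 0.6099 -0.0842  0.0186] phi 1.373 gap 0.0586 q [-0.27  0.53 -0.17  0.87 -0.    1.5 ] F [ 0.2  0.7 -1.4] t 5.6
.6094,-.0837,.0175,-.197 delta [ 0.04 -0.06  0.11] twist -0.0
```

Call:
play_rows --moves '[{"claw": 5, "delta_pos": [0, 0, 0.1], "twist": 0}, {"claw": 5, "delta_pos": [0, 0, 0.15], "twist": 0}, {"claw": 5, "delta_pos": [0, 0, 0.2], "twist": 0}, {"claw": 5, "delta_pos": [0, 0, 0.2], "twist": 0}]' --force 30

```text
clock: 6.1
tcp_pos: [0.6097, -0.0842, 0.0169]
orientation: [0.0, 0.773, 0.634, 0.0]
wrist_force: [-2.9, 0.6, 5.3]
finger_gap: 0.0586
```

Call:
play_rows --moves '[{"claw": 6.0, "delta_pos": [0, 0, 0], "twist": 0}, {"claw": 6.4, "delta_pos": [0, 0, 0], "twist": 0}, {"claw": 7.4, "delta_pos": [0, 0, 0], "twist": 0}, {"claw": 8, "delta_pos": [0, 0, 0], "twist": 0}, {"claw": 8, "delta_pos": [0, 0, -1], "twist": 0}, {"claw": 8, "delta_pos": [0, 0, -5], "twist": 0}, {"claw": 8, "delta_pos": [0, 0, -10], "twist": 0}, {"claw": 8, "delta_pos": [0, 0, -13], "twist": 0}, {"claw": 8, "delta_pos": [0, 0, -13], "twist": 0}]'

```text
clock: 7.22
tcp_pos: [0.6119, -0.0848, 0.1504]
orientation: [0.003, 0.773, 0.634, 0.002]
wrist_force: [0.8, 0.1, 0.2]
finger_gap: 0.0797
```

```bash
python3 d.py .414,-.167,.13,.172 .414,-.167,.025,.172
```

```text
tcp [ 0.6119 -0.0848  0.1504] phi 1.373 gap 0.0797 q [-0.27  0.42  0.01  1.15 -0.    1.5 ] F [0.8 0.1 0.2] t 7.225
.414,-.167,.13,.172 delta [-11.94 -17.81   1.92] twist -21.2
.414,-.167,.025,.172 delta [-11.94 -17.88  12.42] twist -21.2
```

Call:
play_rows --moves '[{"claw": 8.5, "delta_pos": [-3, -4.5, 0], "twist": -5}, {"claw": 8.5, "delta_pos": [-6, -9, 0], "twist": -10}, {"claw": 8.5, "delta_pos": [-9, -13.5, 0], "twist": -16}, {"claw": 8.5, "delta_pos": [-11.9, -17.8, 1], "twist": -21.2}, {"claw": 8.5, "delta_pos": [-11.9, -17.8, 1.9], "twist": -21.2}, {"claw": 8.5, "delta_pos": [-11.9, -17.8, 1.9], "twist": -21.2}, {"claw": 8.5, "delta_pos": [-11.9, -17.8, 1.9], "twist": -21.2}, {"claw": 8.5, "delta_pos": [-11.9, -17.8, 1.9], "twist": -21.2}]'

```text
clock: 8.22
tcp_pos: [0.4129, -0.1658, 0.1275]
orientation: [0.0, 0.643, 0.766, 0.0]
wrist_force: [-0.4, 0.4, -0.6]
finger_gap: 0.0851
```

```bash
python3 d.py .414,-.167,.025,.172
python3 - <<'E'
from see import *
im=imaging.read_camera("side"); h=hsv(im); cv2.imwrite("pics/s3.png",im[:,:,::-1])
m=roi((h[:,:,0]>100)&(h[:,:,0]<140)&(h[:,:,1]>80),(368,187,396,227)); print(fit(cyl(.028,.03,.08),{"side":m},[.414,-.167,0]))
a=cv2.resize(im[120:300,200:500],(800,480),interpolation=cv2.INTER_CUBIC); cv2.imwrite("pics/v3.png",a[:,:,::-1])
E
```

```text
tcp [ 0.4129 -0.1658  0.1275] phi 1.744 gap 0.0851 q [-0.56  0.13 -0.46  0.99  0.    0.83] F [-0.4  0.4 -0.6] t 8.225
.414,-.167,.025,.172 delta [-0.13  0.08 10.25] twist 0.1
(array([ 0.41470552, -0.16639561,  0.15068518]), np.float64(0.10104074495428317))
```

View pics/v3.png

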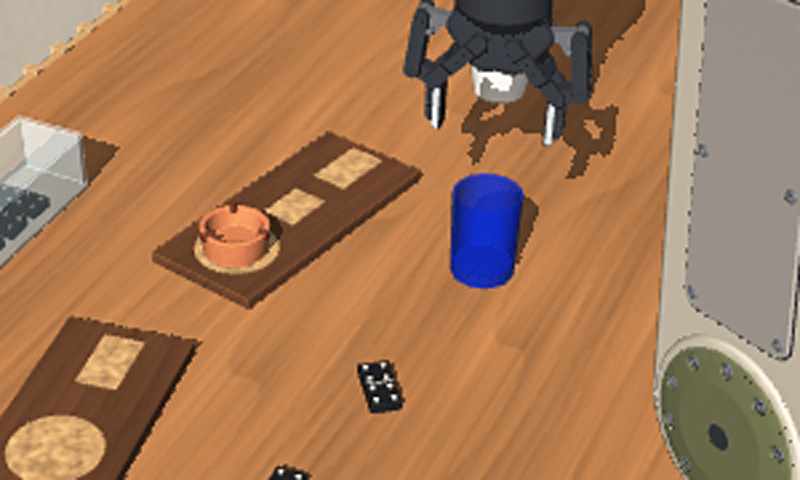

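The ashtray sits on the round pad near its centre (crop (235,240)). The glass at crop (485,230) is under the open jaws.

Call:
play_rows --moves '[{"claw": 8.5, "delta_pos": [-0.1, 0.1, 4], "twist": 0}, {"claw": 8.5, "delta_pos": [-0.1, 0.1, 8], "twist": 0}, {"claw": 8.5, "delta_pos": [-0.1, 0.1, 10.2], "twist": 0}, {"claw": 8.5, "delta_pos": [-0.1, 0.1, 10.2], "twist": 0}, {"claw": 5, "delta_pos": [-0.1, 0.1, 10.2], "twist": 0}, {"claw": 5, "delta_pos": [-0.1, 0.1, 10.2], "twist": 0}, {"claw": 5, "delta_pos": [-0.1, 0.1, 10.2], "twist": 0}, {"claw": 5, "delta_pos": [-0.1, 0.1, 10.2], "twist": 0}, {"claw": 5, "delta_pos": [-0.1, 0.1, 10.2], "twist": 0}]' --force 30

```text
clock: 9.4
tcp_pos: [0.414, -0.1674, 0.0267]
orientation: [0.001, 0.644, 0.765, 0.0]
wrist_force: [-1.1, 0.1, 6.4]
finger_gap: 0.0593
```

```bash
python3 d.py .6069,.1989,.2,.172
```

```text
tcp [ 0.414  -0.1674  0.0267] phi 1.743 gap 0.0593 q [-0.56  0.24 -0.6   0.72  0.    0.83] F [-1.1  0.1  6.4] t 9.4
.6069,.1989,.2,.172 delta [ 32.75  25.32 -17.34] twist 0.0
```

Call:
play_rows --moves '[{"claw": 5, "delta_pos": [0, 0, -3], "twist": 0}, {"claw": 5, "delta_pos": [0, 0, -7], "twist": 0}, {"claw": 5, "delta_pos": [3, 2.3, -12], "twist": 0}, {"claw": 5, "delta_pos": [7, 5.4, -15], "twist": 0}, {"claw": 5, "delta_pos": [11, 8.5, -15], "twist": 0}, {"claw": 5, "delta_pos": [15.5, 12, -15], "twist": 0}, {"claw": 5, "delta_pos": [20, 15.5, -15], "twist": 0}, {"claw": 5, "delta_pos": [24.5, 19, -15], "twist": 0}, {"claw": 5, "delta_pos": [29, 22.4, -15], "twist": 0}, {"claw": 5, "delta_pos": [32.7, 25.3, -15], "twist": 0}, {"claw": 5, "delta_pos": [32.7, 25.3, -15], "twist": 0}, {"claw": 5, "delta_pos": [32.7, 25.3, -15], "twist": 0}]'

```text
clock: 10.9
tcp_pos: [0.6056, 0.1986, 0.1749]
orientation: [-0.0, 0.643, 0.765, -0.001]
wrist_force: [0.4, -0.2, -1.4]
finger_gap: 0.0593
```

```bash
python3 d.py .6069,.1989,.0387,.172
```

```text
tcp [0.6056 0.1986 0.1749] phi 1.743 gap 0.0593 q [ 0.19  0.46  0.12  1.23 -0.    1.59] F [ 0.4 -0.2 -1.4] t 10.9
.6069,.1989,.0387,.172 delta [ 0.02  0.15 13.62] twist 0.0
```

Call:
play_rows --moves '[{"claw": 5, "delta_pos": [0, 0.1, 4], "twist": 0}, {"claw": 5, "delta_pos": [0, 0.1, 8], "twist": 0}, {"claw": 5, "delta_pos": [0, 0.1, 11.5], "twist": 0}, {"claw": 5, "delta_pos": [0, 0.1, 12.8], "twist": 0}, {"claw": 5, "delta_pos": [0, 0.1, 13.2], "twist": 0}, {"claw": 5, "delta_pos": [0, 0.1, 13.4], "twist": 0}, {"claw": 5, "delta_pos": [0, 0.1, 13.5], "twist": 0}, {"claw": 5, "delta_pos": [0, 0.1, 13.6], "twist": 0}, {"claw": 5, "delta_pos": [0, 0.1, 13.7], "twist": 0}, {"claw": 5, "delta_pos": [0, 0.1, 13.7], "twist": 0}]'

```text
clock: 12.15
tcp_pos: [0.6075, 0.1991, 0.0388]
orientation: [0.0, 0.644, 0.765, 0.0]
wrist_force: [-0.7, 0.4, 1.6]
finger_gap: 0.0594
```

Call:
play_rows --moves '[{"claw": 5, "delta_pos": [0, 0, 0.05], "twist": 0}, {"claw": 6.1, "delta_pos": [0, 0, 0.05], "twist": 0}, {"claw": 6.5, "delta_pos": [0, 0, 0.05], "twist": 0}, {"claw": 7.4, "delta_pos": [0, 0, 0], "twist": 0}, {"claw": 8.2, "delta_pos": [0, 0, 0], "twist": 0}, {"claw": 8.2, "delta_pos": [0, 0, 0], "twist": 0}, {"claw": 8.2, "delta_pos": [0, 0, -2], "twist": 0}, {"claw": 8.2, "delta_pos": [0, 0, -7], "twist": 0}, {"claw": 8.2, "delta_pos": [0, 0, -12], "twist": 0}, {"claw": 6, "delta_pos": [0, 0, -12], "twist": 0}, {"claw": 5, "delta_pos": [0, 0, -12], "twist": 0}]'

```text
clock: 13.52
tcp_pos: [0.607, 0.1989, 0.158]
orientation: [0.0, 0.644, 0.765, -0.0]
wrist_force: [0.1, -0.2, -1.1]
finger_gap: 0.0502
```

```bash
python3 d.py .440,.162,.1,.14
python3 - <<'E'
from see import *
T=cv2.imread("pics/top0.png"); S=cv2.imread("pics/side0.png")
# yaw by PCA of dark pixels weighted, backprojected at z=.01
for nm,bt,bs in (("a",(230,244,256,259),(293,297,310,319)),("b",(294,248,321,266),(332,258,351,275))):
    for cam,I,b in(("top",T,bt),("side",S,bs)):
        h=hsv(I[:,:,::-1].copy()); m=roi((h[:,:,1]<75)|(h[:,:,2]<90),b,1); ys,xs=np.nonzero(m); P=back(cam,np.c_[xs,ys],.01)
        r=cv2.minAreaRect((P*1e3).astype(np.float32)); e,v=np.linalg.eigh(np.cov(P.T)); print(nm,cam,P.mean(0),"rect",r,"pca w",np.arctan2(-v[0,1],v[1,1]))
a=cv2.resize(T[236:272,222:330],(800,267),interpolation=cv2.INTER_CUBIC)
b=cv2.resize(S[252:325,284:360],(312,300),interpolation=cv2.INTER_CUBIC); b=np.pad(b,((0,0),(0,488),(0,0)))
cv2.imwrite("pics/v4.png",np.vstack([a,b]))
E
```

```text
tcp [0.607  0.1989 0.158 ] phi 1.743 gap 0.0502 q [ 0.19  0.46  0.09  1.2  -0.    1.59] F [ 0.1 -0.2 -1.1] t 13.525
.440,.162,.1,.14 delta [ -0.77 -17.08   5.8 ] twist 1.8
a top [0.43796403 0.16075675] rect ((438.0841979980469, 160.69619750976562), (21.84734344482422, 49.583885192871094), 6.159761428833008) pca w 0.08669706214554548
a side [0.43828522 0.16856564] rect ((437.92022705078125, 165.34434509277344), (27.22290802001953, 57.03535079956055), 7.582026481628418) pca w 0.23692952337880177
b top [0.42421022 0.01854152] rect ((424.148193359375, 18.46094512939453), (23.2884521484375, 48.08233642578125), 37.287906646728516) pca w 0.6412080647007424
b side [0.42223607 0.02478153] rect ((422.03125, 24.269723892211914), (28.97241973876953, 55.786460876464844), 36.136322021484375) pca w 0.6338606962263129
```

View pics/v4.png

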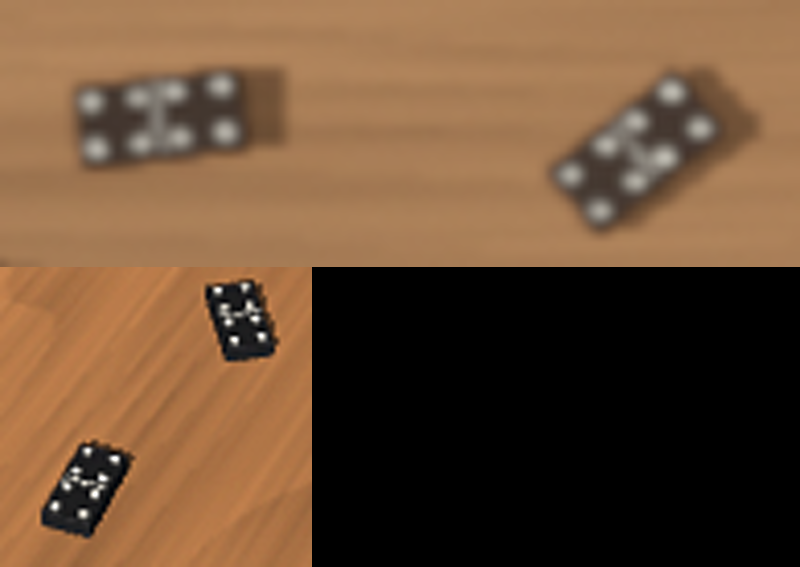

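The zoom shows both dominoes face up, with face centres at top px (243.6,251.9) and (307.7,256.2), at about 6° and 37°. Next I pick domino a and place it on the short board.

```bash
python3 -c "
from h import *
print(back('top',[(243.6,251.9),(307.7,256.2)],.01))"; python3 d.py .4385,.1605,.08,.1
```

```text
[[0.43708791 0.16057582]
 [0.42385404 0.01863988]]
tcp [0.607  0.1989 0.158 ] phi 1.743 gap 0.0502 q [ 0.19  0.46  0.09  1.2  -0.    1.59] F [ 0.1 -0.2 -1.1] t 13.525
.4385,.1605,.08,.1 delta [ -0.89 -17.26   7.8 ] twist 4.1
```

Call:
play_rows --moves '[{"claw": 5, "delta_pos": [-0.2, -5, 0], "twist": 1}, {"claw": 5, "delta_pos": [-0.5, -10, 2], "twist": 2}, {"claw": 5, "delta_pos": [-0.9, -15, 6], "twist": 4}, {"claw": 5, "delta_pos": [-0.9, -17.2, 8], "twist": 4}, {"claw": 5, "delta_pos": [-0.9, -17.2, 8], "twist": 4}, {"claw": 5, "delta_pos": [-0.9, -17.2, 8], "twist": 4}, {"claw": 5, "delta_pos": [-0.9, -17.2, 8], "twist": 4}]'

```text
clock: 14.4
tcp_pos: [0.4415, 0.1609, 0.0791]
orientation: [0.001, 0.67, 0.742, 0.001]
wrist_force: [0.0, -0.5, 0.7]
finger_gap: 0.0501
```

```bash
python3 d.py .4385,.1605,.002,.1
```

```text
tcp [0.4415 0.1609 0.0791] phi 1.673 gap 0.0501 q [ 0.18  0.22 -0.48  0.87 -0.    1.65] F [ 0.  -0.5  0.7] t 14.4
.4385,.1605,.002,.1 delta [-0.01 -0.32  7.71] twist 0.1
```

Call:
play_rows --moves '[{"claw": 5, "delta_pos": [0, -0.2, 4], "twist": 0}, {"claw": 5, "delta_pos": [0, -0.2, 6.5], "twist": 0}, {"claw": 5, "delta_pos": [0, -0.2, 7.6], "twist": 0}, {"claw": 5, "delta_pos": [0, -0.2, 7.6], "twist": 0}, {"claw": 2, "delta_pos": [0, -0.2, 7.6], "twist": 0}, {"claw": 2, "delta_pos": [0, -0.2, 7.6], "twist": 0}, {"claw": 2, "delta_pos": [0, -0.2, 7.6], "twist": 0}, {"claw": 2, "delta_pos": [0, -0.2, 7.6], "twist": 0}, {"claw": 2, "delta_pos": [0, -0.2, 7.6], "twist": 0}]'

```text
clock: 15.52
tcp_pos: [0.4385, 0.1606, 0.0034]
orientation: [0.001, 0.67, 0.742, 0.001]
wrist_force: [-0.6, -0.0, 6.0]
finger_gap: 0.0239
```

```bash
python3 d.py .6249,.0952,.1,.172
```

```text
tcp [0.4385 0.1606 0.0034] phi 1.673 gap 0.0239 q [ 0.18  0.31 -0.58  0.68 -0.    1.65] F [-0.6 -0.   6. ] t 15.525
.6249,.0952,.1,.172 delta [-8.41 17.9  -9.61] twist -4.0
```

Call:
play_rows --moves '[{"claw": 2, "delta_pos": [0, 0, -3], "twist": 0}, {"claw": 2, "delta_pos": [0, 0, -8], "twist": 0}, {"claw": 2, "delta_pos": [-4, 4, -11], "twist": -2}, {"claw": 2, "delta_pos": [-7, 9, -11], "twist": -4}, {"claw": 2, "delta_pos": [-8.4, 14, -11], "twist": -4}, {"claw": 2, "delta_pos": [-8.4, 17.9, -11], "twist": -4}, {"claw": 2, "delta_pos": [-8.4, 17.9, -9], "twist": -4}, {"claw": 2, "delta_pos": [-8.4, 17.9, -7], "twist": -4}, {"claw": 2, "delta_pos": [-8.4, 17.9, -7], "twist": -4}]'

```text
clock: 16.65
tcp_pos: [0.6221, 0.095, 0.0704]
orientation: [-0.002, 0.644, 0.765, -0.001]
wrist_force: [0.1, 0.2, -0.1]
finger_gap: 0.0241
```

```bash
python3 d.py .6249,.0952,.0154,.172
python3 - <<'E'
from h import *
ims=imaging.read_camera("side"); cv2.imwrite("pics/s5.png",ims[:,:,::-1])
cv2.imwrite("pics/v5.png",cv2.resize(ims[150:330,170:440],(800,533),interpolation=cv2.INTER_CUBIC)[:,:,::-1])
E
```

```text
tcp [0.6221 0.095  0.0704] phi 1.743 gap 0.0241 q [ 0.02  0.51 -0.07  1.   -0.    1.42] F [ 0.1  0.2 -0.1] t 16.65
.6249,.0952,.0154,.172 delta [-0.03  0.3   5.5 ] twist 0.0
```

View pics/v5.png

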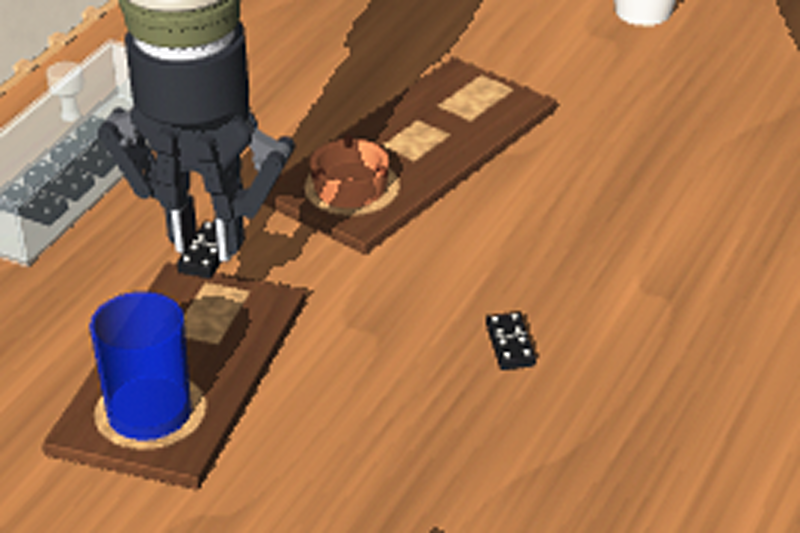

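The domino is held level, and the glass (crop (140,410)) and ashtray are on their pads. Before lowering I check the clearance to the clear box.

```bash
python3 -c "
from h import *
print(back('side',[(170+30/2.963,150+262/2.963),(170+105/2.963,150+215/2.963)],0.0))"
```

```text
[[0.7853044  0.09385411]
 [0.76921742 0.02073405]]
```

Call:
play_rows --moves '[{"claw": 2, "delta_pos": [0, 0.2, 2], "twist": 0}, {"claw": 2, "delta_pos": [0, 0.2, 3], "twist": 0}, {"claw": 2, "delta_pos": [0, 0.2, 3], "twist": 0}]'

```text
clock: 17.08
tcp_pos: [0.6253, 0.0954, 0.0422]
orientation: [-0.0, 0.644, 0.765, -0.0]
wrist_force: [-1.1, 0.0, -0.8]
finger_gap: 0.0241
```

```bash
python3 d.py .6249,.0952,.0154,.172
```

```text
tcp [0.6253 0.0954 0.0422] phi 1.743 gap 0.0241 q [ 0.02  0.53 -0.1   0.94 -0.    1.42] F [-1.1  0.  -0.8] t 17.075
.6249,.0952,.0154,.172 delta [-0.02 -0.04  2.68] twist 0.0
```

Box is about 150 mm away. Lower, release, rise and turn toward domino b.

Call:
play_rows --moves '[{"claw": 2, "delta_pos": [0, 0, 1.8], "twist": 0}, {"claw": 2, "delta_pos": [0, 0, 2.5], "twist": 0}, {"claw": 2, "delta_pos": [0, 0, 2.7], "twist": 0}, {"claw": 2, "delta_pos": [0, 0, 2.8], "twist": 0}, {"claw": 2, "delta_pos": [0, 0, 2.8], "twist": 0}, {"claw": 2.8, "delta_pos": [0, 0, 2.7], "twist": 0}, {"claw": 3.5, "delta_pos": [0, 0, 2.7], "twist": 0}, {"claw": 4.5, "delta_pos": [0, 0, 2.6], "twist": 0}, {"claw": 4.5, "delta_pos": [0, 0, 2.6], "twist": 0}, {"claw": 4.5, "delta_pos": [0, 0, 0], "twist": 0}, {"claw": 4.5, "delta_pos": [0, 0, -5], "twist": 0}, {"claw": 4.5, "delta_pos": [0, 0, -6], "twist": 0}]'

```text
clock: 18.58
tcp_pos: [0.6284, 0.0956, 0.1061]
orientation: [0.002, 0.644, 0.765, 0.002]
wrist_force: [1.0, -0.4, -0.8]
finger_gap: 0.0449
```

```bash
python3 d.py .4243,.0186,.08,.65
```

```text
tcp [0.6284 0.0956 0.1061] phi 1.743 gap 0.0449 q [ 0.02  0.48 -0.01  1.07 -0.    1.42] F [ 1.  -0.4 -0.8] t 18.575
.4243,.0186,.08,.65 delta [ -4.08 -21.44   2.48] twist -27.4
```

Call:
play_rows --moves '[{"claw": 5, "delta_pos": [-1, -5, 0], "twist": -7}, {"claw": 5, "delta_pos": [-2, -10, 0], "twist": -14}, {"claw": 5, "delta_pos": [-3, -16, 1], "twist": -21}, {"claw": 5, "delta_pos": [-4.1, -21.2, 2], "twist": -27.4}, {"claw": 5, "delta_pos": [-4.1, -21.2, 2.5], "twist": -27.4}, {"claw": 5, "delta_pos": [-4.1, -21.2, 2.5], "twist": -27.4}, {"claw": 5, "delta_pos": [-4.1, -21.2, 2.5], "twist": -27.4}, {"claw": 5, "delta_pos": [-4.1, -21.2, 2.5], "twist": -27.4}]'

```text
clock: 19.58
tcp_pos: [0.4255, 0.0188, 0.0776]
orientation: [0.001, 0.444, 0.896, 0.0]
wrist_force: [-0.3, -0.4, -0.4]
finger_gap: 0.0502
```

```bash
python3 d.py .4243,.0186,.0025,.65
```

```text
tcp [0.4255 0.0188 0.0776] phi 2.222 gap 0.0502 q [-0.14  0.14 -0.58  0.85 -0.    0.78] F [-0.3 -0.4 -0.4] t 19.575
.4243,.0186,.0025,.65 delta [ 0.06 -0.11  7.51] twist 0.1
```

Call:
play_rows --moves '[{"claw": 5, "delta_pos": [0.1, -0.1, 4], "twist": 0}, {"claw": 5, "delta_pos": [0.1, -0.1, 6.5], "twist": 0}, {"claw": 5, "delta_pos": [0.1, -0.1, 7.4], "twist": 0}, {"claw": 5, "delta_pos": [0.1, -0.1, 7.4], "twist": 0}, {"claw": 2, "delta_pos": [0.1, -0.1, 7.4], "twist": 0}, {"claw": 2, "delta_pos": [0.1, -0.1, 7.4], "twist": 0}, {"claw": 2, "delta_pos": [0.1, -0.1, 7.4], "twist": 0}, {"claw": 2, "delta_pos": [0.1, -0.1, 7.4], "twist": 0}, {"claw": 2, "delta_pos": [0.1, -0.1, 7.4], "twist": 0}]'

```text
clock: 20.7
tcp_pos: [0.4238, 0.0188, 0.0043]
orientation: [0.001, 0.444, 0.896, 0.0]
wrist_force: [-1.1, 0.5, 5.7]
finger_gap: 0.0241
```

```bash
python3 d.py .5779,-.2410,.1,-.197
```

```text
tcp [0.4238 0.0188 0.0043] phi 2.221 gap 0.0241 q [-0.15  0.24 -0.68  0.65  0.    0.77] F [-1.1  0.5  5.7] t 20.7
.5779,-.2410,.1,-.197 delta [-30.02  -3.45  -9.52] twist 48.6
```

Call:
play_rows --moves '[{"claw": 2, "delta_pos": [0, 0, -3], "twist": 0}, {"claw": 2, "delta_pos": [0, 0, -8], "twist": 0}, {"claw": 2, "delta_pos": [-4, -0.5, -11], "twist": 8}, {"claw": 2, "delta_pos": [-9, -1, -11], "twist": 16}, {"claw": 2, "delta_pos": [-14, -1.5, -11], "twist": 24}, {"claw": 2, "delta_pos": [-19, -2, -11], "twist": 32}, {"claw": 2, "delta_pos": [-24, -2.7, -11], "twist": 40}, {"claw": 2, "delta_pos": [-30, -3.4, -9], "twist": 48.6}, {"claw": 2, "delta_pos": [-30, -3.4, -6], "twist": 48.6}, {"claw": 2, "delta_pos": [-30, -3.4, -5], "twist": 48.6}, {"claw": 2, "delta_pos": [-30, -3.4, -5], "twist": 48.6}, {"claw": 2, "delta_pos": [-30, -3.4, -5], "twist": 48.6}]'

```text
clock: 22.2
tcp_pos: [0.5778, -0.24, 0.0548]
orientation: [0.001, 0.773, 0.634, 0.0]
wrist_force: [0.3, -0.3, 0.1]
finger_gap: 0.0237
```

```bash
python3 d.py .5779,-.2410,.0163,-.197
```

```text
tcp [ 0.5778 -0.24    0.0548] phi 1.374 gap 0.0237 q [-0.52  0.51 -0.1   0.96 -0.    1.25] F [ 0.3 -0.3  0.1] t 22.2
.5779,-.2410,.0163,-.197 delta [-0.09  0.03  3.85] twist 0.0
```

Call:
play_rows --moves '[{"claw": 2, "delta_pos": [-0.1, 0, 2.5], "twist": 0}, {"claw": 2, "delta_pos": [-0.1, 0, 3.5], "twist": 0}, {"claw": 2, "delta_pos": [-0.1, 0, 3.8], "twist": 0}, {"claw": 2, "delta_pos": [-0.1, 0, 3.9], "twist": 0}, {"claw": 2, "delta_pos": [-0.1, 0, 3.9], "twist": 0}, {"claw": 2.8, "delta_pos": [-0.1, 0, 3.8], "twist": 0}, {"claw": 3.5, "delta_pos": [-0.1, 0, 3.8], "twist": 0}, {"claw": 4.5, "delta_pos": [-0.1, 0, 3.7], "twist": 0}, {"claw": 4.5, "delta_pos": [-0.1, 0, 3.7], "twist": 0}, {"claw": 4.5, "delta_pos": [-0.1, 0, 1], "twist": 0}, {"claw": 4.5, "delta_pos": [-0.1, 0, -4], "twist": 0}, {"claw": 4.5, "delta_pos": [-0.1, 0, -9], "twist": 0}]'

```text
clock: 23.7
tcp_pos: [0.5766, -0.2412, 0.1441]
orientation: [-0.001, 0.773, 0.634, -0.0]
wrist_force: [1.9, 0.1, -0.2]
finger_gap: 0.045
```

```bash
python3 d.py .3778,.29,.14,.1
python3 - <<'E'
from see import *
T=imaging.read_camera("top"); S=imaging.read_camera("side"); cv2.imwrite("pics/t6.png",T[:,:,::-1]); cv2.imwrite("pics/s6.png",S[:,:,::-1])
a=cv2.resize(T[260:335,130:215],(400,353),interpolation=cv2.INTER_CUBIC); b=cv2.resize(S[325:405,265:355],(400,356),interpolation=cv2.INTER_CUBIC)[:353]
c=cv2.resize(S[150:320,180:440],(800,523),interpolation=cv2.INTER_CUBIC)[:,:,::-1]
cv2.imwrite("pics/v6.png",np.hstack([a,b])[:,:,::-1]); cv2.imwrite("pics/v6b.png",c)
E
```

```text
tcp [ 0.5766 -0.2412  0.1441] phi 1.373 gap 0.045 q [-0.52  0.45  0.03  1.15 -0.    1.24] F [ 1.9  0.1 -0.2] t 23.7
.3778,.29,.14,.1 delta [ 48.18 -29.94   0.46] twist -17.1
```

View pics/v6.png

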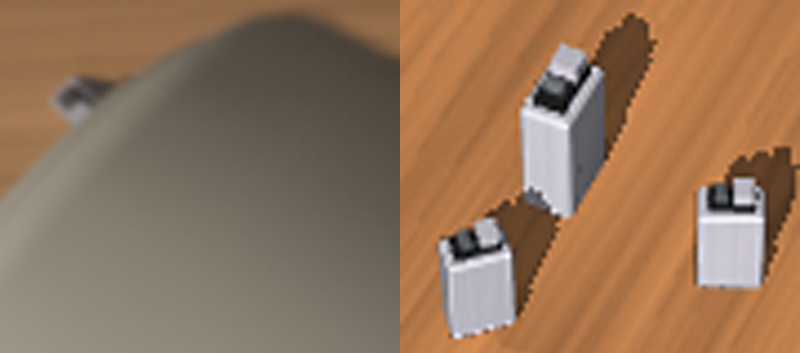

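View pics/v6b.png

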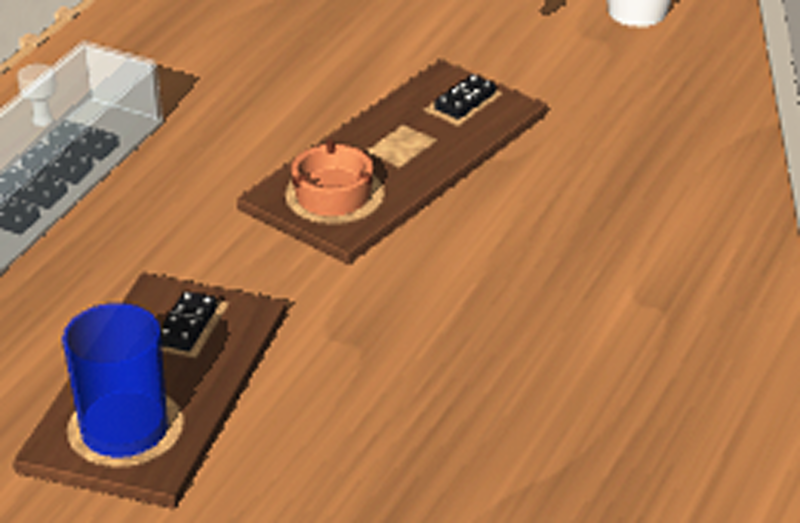

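Dominoes, ashtray and glass all sit on their pads. The large holder's sleeve corners are clear in the left side view; measuring its yaw from them.

Run:
```python
from h import *
f=lambda u,v:((u-400)/4.444+265,v/4.444+325)
b=back("side",[f(523,190),f(567,215),f(603,165)],0); t=back("side",[f(523,110),f(568,128),f(604,68)],.056)
for n,q in(("bot",b),("top",t)):
    e1=q[0]-q[1]; e2=q[2]-q[1]; print(n,q.tolist(),"len",np.hypot(*e1),np.hypot(*e2),"ang",np.degrees(np.arctan2(e1[1],e1[0])),np.degrees(np.arctan2(e2[1],e2[0])),"centre",(q[0]+q[2])/2)
S=cv2.imread("pics/side0.png");
```

```text
bot [[0.3894927033349615, 0.3009388634566368], [0.3682105760610182, 0.30416021127364956], [0.3670448844498932, 0.2758028185725634]] len 0.021524544665625197 0.028381341718387142 ang -8.607181751401184 -92.35394093681607 centre [0.37826879 0.28837084]
top [[0.3844596535413356, 0.3069985707044631], [0.36508690779826747, 0.30723149526453575], [0.366653555050763, 0.27466669951905176]] len 0.019374145954757577 0.032602458581506455 ang -0.6888518225581941 -87.245702921266 centre [0.3755566  0.29083264]
```

Call:
play_rows --moves '[{"claw": 4.5, "delta_pos": [4.5, -2.8, 0], "twist": 0}, {"claw": 4.5, "delta_pos": [9, -5.6, 0], "twist": 0}, {"claw": 4.5, "delta_pos": [13.5, -8.4, 0], "twist": -2}, {"claw": 4.5, "delta_pos": [18, -11.2, 0], "twist": -4}, {"claw": 4.5, "delta_pos": [22.5, -14, 0], "twist": -6}, {"claw": 4.5, "delta_pos": [27, -16.8, 0], "twist": -8}, {"claw": 4.5, "delta_pos": [31.5, -19.6, 0], "twist": -8.5}, {"claw": 4.5, "delta_pos": [36, -22.4, 0], "twist": -8.5}, {"claw": 4.5, "delta_pos": [40.5, -25.2, 0], "twist": -8.5}, {"claw": 4.5, "delta_pos": [45, -28, 0], "twist": -8.5}, {"claw": 4.5, "delta_pos": [48.1, -30, 0], "twist": -8.5}, {"claw": 4.5, "delta_pos": [48.1, -30, 0], "twist": -8.5}]'

```text
clock: 25.3
tcp_pos: [0.3761, 0.2909, 0.1427]
orientation: [-0.0, 0.723, 0.691, -0.0]
wrist_force: [0.2, 0.1, 0.0]
finger_gap: 0.0453
```

```bash
python3 d.py .377,.290,.02,-.05
python3 - <<'E'
from h import *
print(back("side",[(339.3,389),(282,400)],0))
S=imaging.read_camera("side"); cv2.imwrite("pics/s7.png",S[:,:,::-1])
print([( [round(v) for v in d["extent"]],round(d["conf"],2)) for d in spotter.spot_in("side","lighter_holder")])
cv2.imwrite("pics/v7.png",cv2.resize(S[230:430,230:430],(600,600),interpolation=cv2.INTER_CUBIC)[:,:,::-1])
E
```

```text
tcp [0.3761 0.2909 0.1427] phi 1.526 gap 0.0453 q [ 0.49  0.17 -0.36  1.04  0.    2.11] F [0.2 0.1 0. ] t 25.3
.377,.290,.02,-.05 delta [-0.08  0.1  12.27] twist 0.3
[[0.29703741 0.30588855]
 [0.37290613 0.36830543]]
[([275, 375, 291, 398], 0.78), ([334, 366, 348, 388], 0.7), ([295, 338, 313, 372], 0.64)]
```

View pics/v7.png

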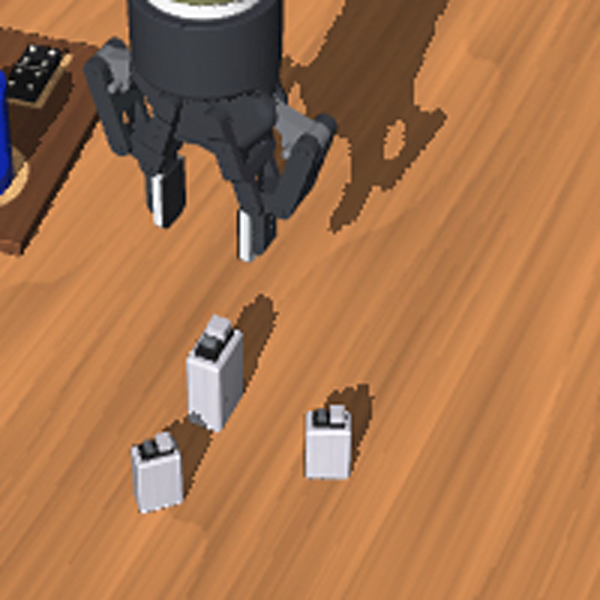

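The jaws are over the large holder and the neighbours are clear. Descend and grip.

Call:
play_rows --moves '[{"claw": 4.5, "delta_pos": [-0.1, 0.1, 5], "twist": 0}, {"claw": 4.5, "delta_pos": [-0.1, 0.1, 9], "twist": 0}, {"claw": 4.5, "delta_pos": [-0.1, 0.1, 12.2], "twist": 0}, {"claw": 4.5, "delta_pos": [-0.1, 0.1, 12.2], "twist": 0}, {"claw": 1.8, "delta_pos": [-0.1, 0.1, 12.2], "twist": 0}, {"claw": 1.8, "delta_pos": [-0.1, 0.1, 12.2], "twist": 0}, {"claw": 1.8, "delta_pos": [-0.1, 0.1, 12.2], "twist": 0}, {"claw": 1.8, "delta_pos": [-0.1, 0.1, 12.2], "twist": 0}]' --force 40

```text
clock: 26.4
tcp_pos: [0.3796, 0.2885, 0.0226]
orientation: [0.001, 0.724, 0.689, 0.001]
wrist_force: [-0.4, 0.1, 7.4]
finger_gap: 0.0216
```

```bash
python3 d.py .5938,-.1624,.19,-.197
```

```text
tcp [0.3796 0.2885 0.0226] phi 1.521 gap 0.0216 q [ 0.48  0.3  -0.54  0.74 -0.    2.1 ] F [-0.4  0.1  7.4] t 26.4
.5938,-.1624,.19,-.197 delta [-43.96  23.67 -16.71] twist 8.5
```

Call:
play_rows --moves '[{"claw": 1.8, "delta_pos": [0, 0, -4], "twist": 0}, {"claw": 1.8, "delta_pos": [0, 0, -9], "twist": 0}, {"claw": 1.8, "delta_pos": [-3, 2, -13], "twist": 1}, {"claw": 1.8, "delta_pos": [-8, 4.5, -13], "twist": 2}, {"claw": 1.8, "delta_pos": [-13, 7, -13], "twist": 3}, {"claw": 1.8, "delta_pos": [-18, 9.7, -13], "twist": 4}, {"claw": 1.8, "delta_pos": [-23, 12.4, -13], "twist": 5}, {"claw": 1.8, "delta_pos": [-28, 15, -13], "twist": 6}, {"claw": 1.8, "delta_pos": [-33, 17.8, -13], "twist": 7}, {"claw": 1.8, "delta_pos": [-38, 20.5, -13], "twist": 8.5}, {"claw": 1.8, "delta_pos": [-43, 23.2, -13], "twist": 8.5}, {"claw": 1.8, "delta_pos": [-44, 23.7, -13], "twist": 8.5}]'

```text
clock: 27.9
tcp_pos: [0.5945, -0.1664, 0.1508]
orientation: [0.001, 0.775, 0.632, 0.0]
wrist_force: [-0.5, -0.0, -0.4]
finger_gap: 0.0216
```

Call:
play_rows --moves '[{"claw": 1.8, "delta_pos": [0, 0, 0], "twist": 0}, {"claw": 1.8, "delta_pos": [0, 0, 0], "twist": 0}]'

```text
clock: 28.15
tcp_pos: [0.5925, -0.1614, 0.1512]
orientation: [-0.001, 0.773, 0.634, -0.0]
wrist_force: [-0.3, -0.1, -1.7]
finger_gap: 0.0213
```

```bash
python3 d.py .5938,-.1624,.0346,-.197
python3 - <<'E'
from h import *
S=imaging.read_camera("side"); cv2.imwrite("pics/s8.png",S[:,:,::-1])
cv2.imwrite("pics/v8.png",cv2.resize(S[80:280,240:460],(660,600),interpolation=cv2.INTER_CUBIC)[:,:,::-1])
E
```

```text
tcp [ 0.5925 -0.1614  0.1512] phi 1.374 gap 0.0213 q [-0.4   0.42  0.01  1.16  0.    1.37] F [-0.3 -0.1 -1.7] t 28.15
.5938,-.1624,.0346,-.197 delta [-0.08  0.16 11.66] twist 0.0
```

View pics/v8.png

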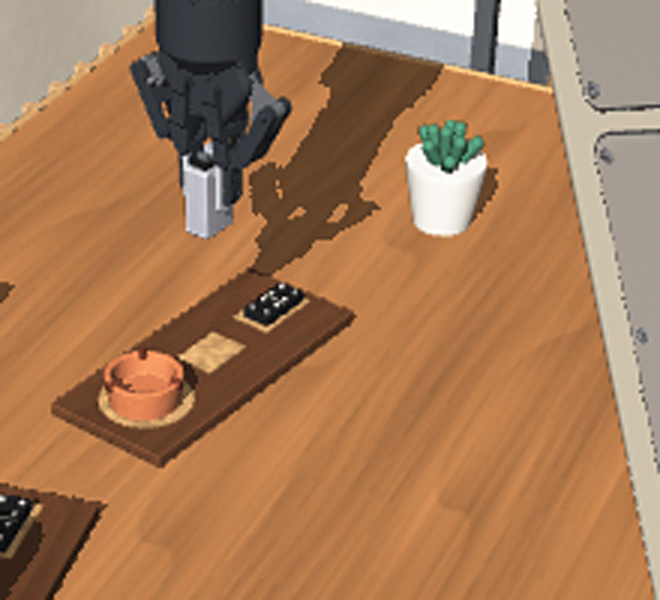

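The holder hangs upright in the jaws over its pad. Lowering.

Call:
play_rows --moves '[{"claw": 1.8, "delta_pos": [-0.1, 0.1, 4], "twist": 0}, {"claw": 1.8, "delta_pos": [-0.1, 0.1, 8], "twist": 0}, {"claw": 1.8, "delta_pos": [-0.1, 0.1, 10.5], "twist": 0}, {"claw": 1.8, "delta_pos": [-0.1, 0.1, 11.2], "twist": 0}, {"claw": 1.8, "delta_pos": [-0.1, 0.1, 11.5], "twist": 0}, {"claw": 1.8, "delta_pos": [-0.1, 0.1, 11.6], "twist": 0}, {"claw": 1.8, "delta_pos": [-0.1, 0.1, 11.7], "twist": 0}, {"claw": 1.8, "delta_pos": [-0.1, 0.1, 11.8], "twist": 0}, {"claw": 1.8, "delta_pos": [-0.1, 0.1, 11.8], "twist": 0}]'

```text
clock: 29.32
tcp_pos: [0.5948, -0.1646, 0.0346]
orientation: [0.001, 0.773, 0.634, 0.0]
wrist_force: [-2.0, 0.7, 6.0]
finger_gap: 0.0214
```

Contact. Release and retreat upward.

Call:
play_rows --moves '[{"claw": 2.4, "delta_pos": [0, 0, 0], "twist": 0}, {"claw": 3, "delta_pos": [0, 0, 0], "twist": 0}, {"claw": 4, "delta_pos": [0, 0, 0], "twist": 0}, {"claw": 4.5, "delta_pos": [0, 0, 0], "twist": 0}, {"claw": 4.5, "delta_pos": [0, 0, -3], "twist": 0}, {"claw": 4.5, "delta_pos": [0, 0, -8], "twist": 0}, {"claw": 4.5, "delta_pos": [0, 0, -13], "twist": 0}, {"claw": 4.5, "delta_pos": [-2, -5, -16], "twist": 0}, {"claw": 4.5, "delta_pos": [-5, -10, -16], "twist": 0}, {"claw": 4.5, "delta_pos": [-10, -15, -16], "twist": 0}, {"claw": 4.5, "delta_pos": [-15, -20, -16], "twist": 0}, {"claw": 4.5, "delta_pos": [-20, -22, -16], "twist": 0}]'

```text
clock: 30.82
tcp_pos: [0.3414, -0.3118, 0.1936]
orientation: [0.0, 0.773, 0.634, 0.0]
wrist_force: [0.8, -1.0, -0.4]
finger_gap: 0.045
```

Call:
play_rows --moves '[{"claw": 4.5, "delta_pos": [-5, -1, 0], "twist": 0}, {"claw": 4.5, "delta_pos": [-10, -2, 0], "twist": 0}, {"claw": 4.5, "delta_pos": [-15, -2, 0], "twist": 0}, {"claw": 4.5, "delta_pos": [-18, -2, 0], "twist": 0}, {"claw": 4.5, "delta_pos": [-18, -2, 0], "twist": 0}, {"claw": 4.5, "delta_pos": [-18, -2, 0], "twist": 0}]'

```text
clock: 31.58
tcp_pos: [0.2882, -0.4837, 0.193]
orientation: [-0.001, 0.773, 0.634, 0.0]
wrist_force: [0.0, 0.1, 0.5]
finger_gap: 0.0455
```

```bash
cat > chk.py <<'E'
from see import *
T=imaging.read_camera("top"); S=imaging.read_camera("side"); cv2.imwrite("pics/t9.png",T[:,:,::-1]); cv2.imwrite("pics/s9.png",S[:,:,::-1])
ht,hs=hsv(T),hsv(S)
sh=(np.array([.6069,.1989]),np.array([.6249,.0952])); lo=(np.array([.6094,-.0837]),np.array([.5779,-.2410]))
def rel(p,o,a): # offsets along/across board from pad o
    y=a[0]-a[1]; y=y/np.hypot(*y); x=np.array([y[1],-y[0]]); d=np.array(p)-o; return np.round(np.array([d@x,d@y])*1e3,1)
lp=lo[0]+(lo[1]-lo[0])/2
blue=lambda h:(h[:,:,0]>100)&(h[:,:,0]<140)&(h[:,:,1]>80)
terra=lambda h:(h[:,:,0]<=11)&(h[:,:,1]>110)
dark=lambda h:(h[:,:,2]<60)|(h[:,:,1]<60)
gray=lambda h:h[:,:,1]<65
def ext(cam,M,x,y,w): p=proj(cam,place(M,x,y,w,.012)); return [int(v) for v in (*p.min(0),*np.ceil(p.max(0)))]
L=np.r_[box(.022,.034,.056),box(.012,.02,.067)]
for n,M,f,o,a,w,pad in(("glass",cyl(.028,.03,.08),blue,sh[0],sh,0.17,8),("ash",cyl(.028,.031,.026),terra,lo[0],lo,0,8),("light",L,gray,lp,lo,-.197,6),("domS",box(.025,.05,.01),gray,sh[1],sh,.172,3),("domL",box(.025,.05,.01),gray,lo[1],lo,-.197,3)):
    for cam,h in(("top",ht),("side",hs)):
        m=roi(f(h) if n[:3]!="dom" else dark(h)&(h[:,:,1]<100),ext(cam,M,*o,w),pad); r=fit(M,{cam:m},[*o,w],.012)
        print(n,cam,"off mm (x,y)",rel(r[0][:2],o,a),"w-w0",round(r[0][2]-w,2),"err",round(r[1],2))
a=cv2.resize(T[130:220,190:460],(800,267),interpolation=cv2.INTER_CUBIC); b=cv2.resize(S[120:330,150:504],(560,332),interpolation=cv2.INTER_CUBIC)
b=np.pad(b,((0,0),(0,240),(0,0))); cv2.imwrite("pics/v9.png",np.vstack([a,b])[:,:,::-1])
E
python3 d.py; python3 chk.py
```

```text
tcp [ 0.2882 -0.4837  0.193 ] phi 1.373 gap 0.0455 q [-1.18  0.3  -0.06  1.21  0.    0.59] F [0.  0.1 0.5] t 31.575
glass top off mm (x,y) [-0.7  1.5] w-w0 0.21 err 0.16
glass side off mm (x,y) [0.7 0.7] w-w0 0.15 err 0.09
ash top off mm (x,y) [4.3 1.2] w-w0 -0.02 err 0.17
ash side off mm (x,y) [-22.6  18.5] w-w0 -0.3 err 0.52
light top off mm (x,y) [1.8 0.1] w-w0 -0.12 err 0.18
light side off mm (x,y) [ 3.2 -1.1] w-w0 0.26 err 0.15
domS top off mm (x,y) [ 1.3 -1.1] w-w0 0.09 err 0.44
domS side off mm (x,y) [ 1.5 -0.9] w-w0 0.14 err 0.22
domL top off mm (x,y) [ 0.2 -1.2] w-w0 -0.01 err 0.38
domL side off mm (x,y) [ 2.6 -1.5] w-w0 0.17 err 0.3
```

View pics/v9.png

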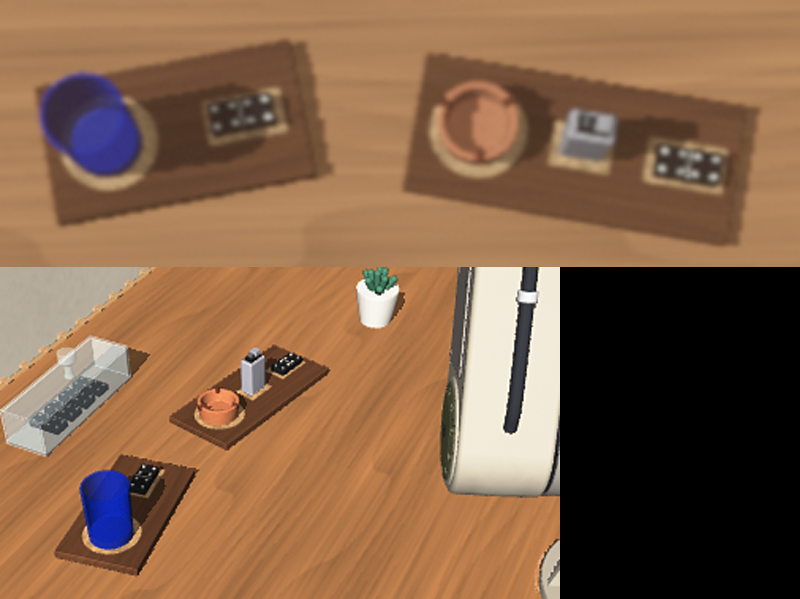

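Everything is on its pad with nothing leaning or turned. The side fit for the ashtray failed because its mask ran into the cork; the top fit and the picture agree. Handing in.

```bash
python3 -c "
from workcell import env; print(env.hand_in())"
```

```text
the job is handed in; nothing more can be done
None
```

Both boards are made up and the job is handed in at about 32 s of robot time. The hand-in gives no verdict, so whether it passed isn't confirmed.

**Placing:** The ashtray, the large lighter holder and one domino are on the long board. The glass and the other domino are on the short board. I lowered the glass and the ashtray slowly until they touched; the wrist force read at most about 5 N after each was set down. The arm stayed away from the succulent and the candle, but I didn't measure either of them again at the end.

**Last check:** The final pictures show everything upright on its pad, dominoes face up, and the gripper well clear. Offsets from the pad centres, against the 12 mm allowed:

| Thing | Largest offset along or across the board |
|---|---|
| Glass | about 1.5 mm |
| Ashtray | about 4 mm (top camera only) |
| Lighter holder | about 3 mm |
| Domino, short board | about 1.5 mm |
| Domino, long board | about 2.5 mm |

**Disagreements:**
- **Ashtray:** the side camera put it about 20 mm off. I discarded that because the fit was poor (error 0.52) and had mixed the dish with the cork; the top fit and the picture agree.
- **Domino angles:** the estimates were rough, from about 0 to 0.17 rad off the pad's length, against the 0.26 rad allowed.

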